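Set the plate in its stand and hold the field probe over it

ROBOT

A 6-joint arm with a two-finger parallel gripper is mounted at the origin on the work surface. World frame = base frame: x ahead of the robot, y to its left, z up, the work surface at z = 0. Lengths are in m, angles in rad, forces in N, time in s.
With the tool pointing down it reaches from about 0.35 to 0.85 m from the base axis. Payload 8.1 kg.
Tool frame: the origin (TCP) lies between the finger pads; the fingertips stand 8 mm ahead of it and the grasp point (between the pads) lies 11 mm behind it (robot.tip_reach is the y of the fingertips in the tool frame, in m); y points along the fingers, z is the direction in which the jaws open and shut, and the axes are right-handed (so a half turn about y gives the same grasp; the last joint's range is limited). The gripper opens to 93 mm and grips with 3 to 60 N. Pads are 15 mm wide; open, the fingers measure 128 mm over their backs; the gripper's body (75 mm by 188 mm) begins 65 mm behind the grasp point.
Start: joints at [-1.415, 0.13, 1.488, -0, 1.523, -0.085], TCP at [0.143, -0.583, 0.227] pointing down, gripper open.
Joint ranges: [-2.96, 2.96], [-0.89, 2.26], [0.02, 2.5], [-1.34, 4.48], [0, 2.73], [-2.66, 2.66]. Speed limits (rad/s): [2.39, 2.39, 2.79, 3.14, 3.14, 3.14].

INTERFACE

Orientations are given as a rotation vector (axis times angle).
In Python, from plant import robot gives the robot as it stands.
- The arm moves only by the tool carry_out, never from a script. Its argument "increments" is a list of rows, each an object with "linear": the shift along the tool's x, y, z in m, a list of three; "yaw": the turn about the tool's y in rad. A call has 1 to 5 rows; each row is the pose to reach, as a shift and turn from the pose measured when the call began, along the tool's axes at that moment; what a row does not reach only later rows make up. A row lasts 1/8 s, in which the tool goes at most 62.5 mm and 10.7 degrees, less where a joint would pass 70% of its speed; a pose out of reach is approached as far as the arm can. A call with a gripper value outside its range is refused whole. "gripper" is the opening, from 0 (shut) to 1 (fully open), set as the call begins (left out, the last holds). The fingers move at their own pace and stop on an object; "newtons" is the grip in N (left out, the last holds). Time passes only in rows, so rows that repeat a pose let the fingers close. It gives the time, the measured TCP pose, the force and the opening at its end, in the units of the state.
- robot.read_state(): the state, without advancing time (a new reading comes with each control period).
- robot.read_camera(name): name is "scene" or "top" or "wrist"; returns the picture (400x640x3 uint8, blue, green, red); there is no depth.
- robot.camera_params(name): a dict with "fov_y" (degrees; the focal length in pixels is half the picture's height over the tangent of half this angle, whatever the lens; pixels are square), "cx", "cy" (the principal point, pixels), "R" (3x3) and "t" (3): a world point X has camera coordinates R X + t. Camera axes: x right, y down, z forward; pixel columns grow to the right and rows downward; lengths in m; the calibration is good to about 2 mm. A picture is of the moment at which its call begins: read the wrist's pose just before it. camera_params takes no time and is no camera call; for the wrist camera it gives the pose at the moment of the call.
- robot.close_job(): hands the job in, once; it reports no verdict.
The state is a dict: "t": time; "q": joint angles; "dq": joint speeds; "joint_torque": joint torques, N m; "tool_pos": TCP position; "orientation": TCP orientation; "force": force on the tool from outside, world axes, zero at the start; "wrist_torque": the same for the moment, N m; "opening": finger opening in m.
Only numpy, scipy, OpenCV 4.12 (cv2) and the standard library are available. Lean on these libraries where they do the work, as an engineer would, in place of code of your own. Each camera call takes 0.05 s, during which the arm holds its last target.

TASK

Take the taller of the two aluminium plates out of the wooden rack and slide it upright into the slot of the grey plate stand, fully home, and let go of it. Then draw the field probe out of its sloping holder, tip it until it is level, and hold it in the air with the tip of its steel rod about 3 cm above the middle of the plate's top edge; finish while holding it there, touching nothing but the hand. Leave the shorter plate and the other things on the bench where they are.

Things in the scene. Friction and masses are not known exactly. Their poses are not given: they have to be found in the camera images.
- tall_plate: The taller plate: plain aluminium slab 80 (its x) x 8 (y, thickness) x 110 mm (z, height), about 0.19 kg, standing upright on its 80 mm edge in one of the rack's two slots (either one), loose, up to 4 degrees of lean. Origin: centre of its lower edge; z up along its height.
- tall_plate_top (a point): Middle of the taller plate's top edge, 110 mm above the plate's origin along its z.
- short_plate: The shorter plate, to be left in the rack: same slab but only 80 mm high. Origin and axes as for the taller plate.
- rack: Fixed wooden rack, foot 110 (x) x 130 (y) x 10 mm, origin: centre of its underside. Two slots along its x, centred 40 mm to either side (y = +40 and -40 mm); slot floor 10 mm above the bench, slot 11 mm wide and 83 mm long, walls up to 35 mm above the bench. So the taller plate's top edge stands 120 mm and the shorter one's 90 mm above the bench.
- stand: Fixed grey plate stand on a 130 (x) x 90 (y) x 10 mm steel foot, origin: centre of its underside. One slot along its x over the origin, 83 mm long, 11 mm wide, floor 10 mm and straight walls to 40 mm above the bench, then a 45 degree lead-in all round, 6 mm high and wide. A seated plate's origin is 10 mm above the stand's origin, its top edge 120 mm above the bench; either way round is right.
- holder: Fixed probe holder on a 120 (x) x 80 (y) x 14 mm steel foot, origin: centre of its underside. It carries a black square sleeve, 25 mm outside, 15 mm bore, 95 mm long, leaning 45 degrees from vertical in the holder's x-z plane: going up it leans to the holder's -x, roughly towards the robot.
- holder_mouth (a point): Centre of the sleeve's upper mouth, 101 mm above the bench and 32 mm to the holder's -x. The sleeve's axis, going out and up, is (-0.707, 0, 0.707) in the holder's frame.
- probe: Field probe, 0.1 kg, loose: grey handle 22 x 22 mm square, 70 mm long (z = 0 to 70 mm, then a 12 mm stub), and a straight steel rod 10 mm thick, 85 mm long (z = 0 to -85 mm). Origin: where rod meets handle; z along the probe towards the handle. At the start the rod is in the sleeve, z slopes up at 45 degrees, y is level and the handle's two y sides are free to grip. Centre of mass near the origin.
- probe_tip (a point): Free end of the probe's steel rod, 85 mm from the probe's origin along -z. At the start it is 85 mm deep in the sleeve, so the probe must be drawn more than that along the sleeve to be out. Level means the probe's z is horizontal.
- bottle: Bystander: closed clear bottle, 64 mm across, 190 mm high. Origin: centre of its underside.
- calculator: Bystander: black pocket calculator 140 (x) x 75 (y) x 15 mm, lying flat. Origin: centre of its underside.
- tape: Bystander: roll of clear tape lying flat, 56 mm across, 18 mm high. Origin: centre of its underside.
- stapler: Bystander: black stapler 130 (x) x 34 (y) x 45 mm. Origin: centre of its underside.
- mug: Bystander: white mug 80 mm across, 92 mm high, handle to its +y. Origin: centre of its underside.
There are look-alikes about, which are no part of the job. What is shaped like the stand but turquoise is not meant.

How it is judged:
By the outcome, as a careful person would: the job done as asked, in the order asked, and still so for the second after the job is handed in, while the arm keeps its last pose, push and grip.
It also fails if it takes over 61 s, if anything falls off the work surface, if the arm or the gripper's body presses on something with over 40 N, if the wrist force passes 120 N, or if a joint passes its speed limit or range.

## Working session

There is one attempt and no reset: what is moved stays moved. The work goes in short steps, Python scripts to look and compute and a tool call to move; the robot and the scene stay as the last step left them, time stands still between calls to the robot, and variables do not carry over. Pictures are saved under pics/ and viewed, and the job is handed in when it is done.

Besides the shell and the picture viewer there is one more tool, called after "Request:" as a command line: name --argument value ..., lists and objects as JSON in quotes. carry_out: Moves the arm, as the interface text tells. Its arguments: {"type":"object","properties":{"increments":{"type":"array","items":{"type":"object","properties":{"linear":{"type":"array","items":{"type":"number"}},"yaw":{"type":"number"}}}},"gripper":{"type":"number"},"newtons":{"type":"number"}},"required":["increments"]}

```bash
ls; mkdir -p pics; python3 - <<'E'
from plant import robot
import cv2,numpy as np
print(robot.read_state())
for n in ["scene","top","wrist"]:
    p=robot.camera_params(n); print(n,p)
    cv2.imwrite(f"pics/{n}0.png",robot.read_camera(n))
E
```

```text
pics
{'t': 0.0, 'q': array([-1.41543161e+00,  1.31126095e-01,  1.48934669e+00,  3.13415946e-05,
        1.52300824e+00, -8.54580404e-02]), 'dq': array([ 6.05284374e-04, -5.17974243e-04,  3.30954799e-04, -1.29911571e-03,
        2.96878247e-05,  1.08001840e-03]), 'joint_torque': array([ 2.81374247e-03, -5.59843397e+01, -4.91753626e+01,  7.69809284e-02,
        3.53053550e-02, -1.95065086e-04]), 'tool_pos': array([ 0.14300895, -0.58210297,  0.22557138]), 'orientation': array([-0.25334676,  2.09553367, -2.09155157]), 'force': array([ 0.53227182, -0.38060538, -0.1734648 ]), 'wrist_torque': array([ 0.05959031,  0.00627751, -0.04557962]), 'opening': 0.09313672508148367}
scene {'fov_y': 54.24433107806531, 'cx': 319.32889929821874, 'cy': 203.88094739432898, 'R': array([[ 0.64366284,  0.76530078, -0.00358724],
       [ 0.62964336, -0.53221977, -0.56594289],
       [-0.43502573,  0.36201772, -0.82443664]]), 't': array([-0.3695191 , -0.27677086,  1.46323912])}
top {'fov_y': 57.46535909118005, 'cx': 321.0499791356683, 'cy': 197.36911271768636, 'R': array([[ 0.01001477, -0.999828  , -0.01560985],
       [-0.99415461, -0.00827728, -0.10764799],
       [ 0.10750027,  0.01659668, -0.99406652]]), 't': array([0.00805078, 0.52713169, 1.09861002])}
wrist {'fov_y': 66.43239177142625, 'cx': 319.3913850074098, 'cy': 195.74671954631162, 'R': array([[ 0.23893108, -0.97103475, -0.00185654],
       [-0.93045605, -0.22949245,  0.28563045],
       [-0.27778316, -0.06651856, -0.95833804]]), 't': array([-0.59891361, -0.03483297,  0.39084239])}
```

View pics/scene0.png

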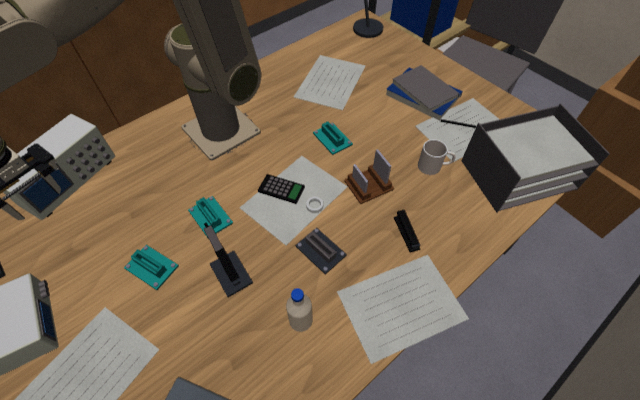

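View pics/top0.png

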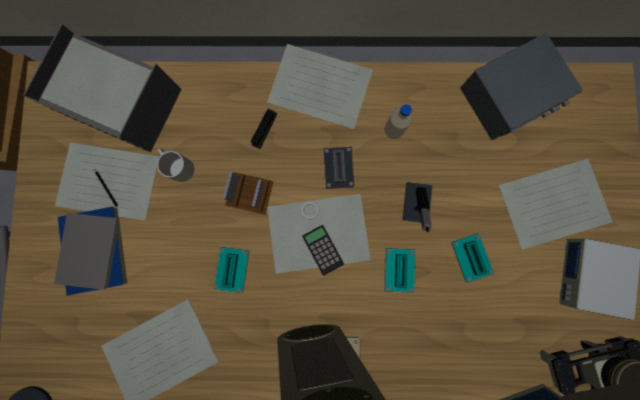

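View pics/wrist0.png

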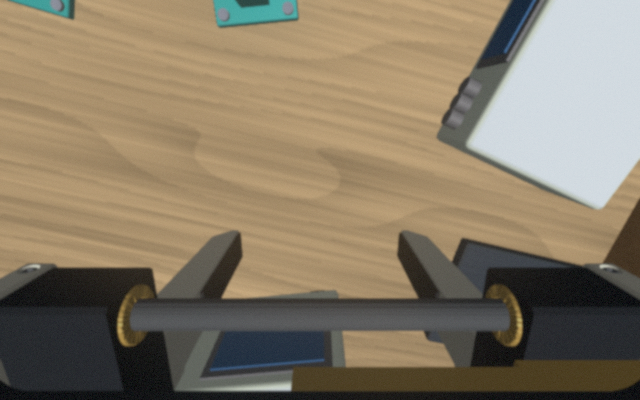

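The scene view shows the rack with both plates at (370,180), the grey stand at (321,250) and the holder with the probe at (228,262). There are three turquoise stand look-alikes at (332,137), (210,215) and (152,267). In the top view these are the rack (249,193), stand (339,167), holder (418,203) and turquoise (232,269), (400,270), (472,257). I'll crop closer to check.

```bash
python3 - <<'E'
import cv2,numpy as np
s=cv2.imread("pics/scene0.png");t=cv2.imread("pics/top0.png")
r=lambda im,x,y,w,h,k:cv2.resize(im[y:y+h,x:x+w],None,fx=k,fy=k,interpolation=cv2.INTER_CUBIC)
a=np.hstack([r(s,335,140,75,70,5),r(s,290,220,75,70,5)])
cv2.imwrite("pics/c1.png",a)
a=np.hstack([r(t,215,160,65,65,6),r(t,310,135,65,65,6)])
cv2.imwrite("pics/c2.png",a)
a=np.hstack([r(t,390,170,60,75,6),r(s,195,215,62,75,6)])
cv2.imwrite("pics/c3.png",a)
E
```

```text
(no output)
```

View pics/c1.png

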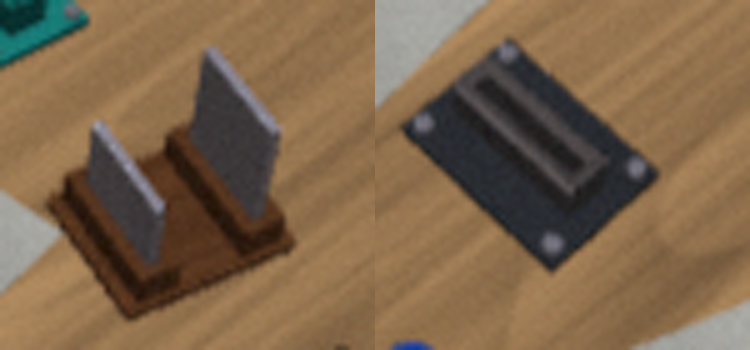

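View pics/c2.png

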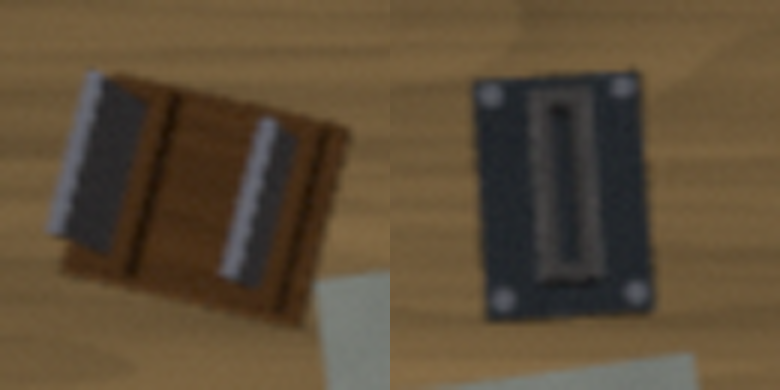

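View pics/c3.png

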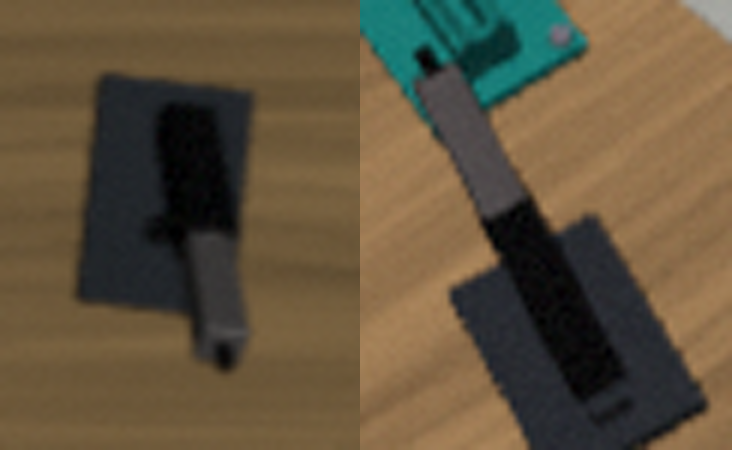

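```bash
cat > h.py <<'E'
from plant import robot
import cv2,numpy as np
from scipy.spatial.transform import Rotation as Ro
H=400
def f_of(p): return H/2/np.tan(np.radians(p["fov_y"])/2)
def ray(p,u,v):
    R=np.array(p["R"]);t=np.array(p["t"]);f=f_of(p)
    c=-R.T@t; d=R.T@np.array([(u-p["cx"])/f,(v-p["cy"])/f,1.0]); return c,d
def plane(p,u,v,z):
    c,d=ray(p,u,v); return c+d*(z-c[2])/d[2]
def proj(p,X):
    x=np.array(p["R"])@np.array(X)+np.array(p["t"]); f=f_of(p)
    return np.array([p["cx"]+f*x[0]/x[2],p["cy"]+f*x[1]/x[2]])
def tri(*pr):  # (p,u,v) list
    A=np.zeros((3,3));b=np.zeros(3)
    for p,u,v in pr:
        c,d=ray(p,u,v);d=d/np.linalg.norm(d);M=np.eye(3)-np.outer(d,d);A+=M;b+=M@c
    X=np.linalg.solve(A,b); return X,[proj(p,X)-np.array([u,v]) for p,u,v in pr]
def inc(target,jawang=None):
    """tool-axes shift to world target; yaw so that tool z (jaw axis) points along world angle jawang (mod pi)"""
    s=robot.read_state();R=Ro.from_rotvec(s["orientation"]).as_matrix()
    lin=R.T@(np.array(target)-s["tool_pos"]); yaw=0
    if jawang is not None:
        z=R[:,2];cur=np.arctan2(z[1],z[0]);d=(jawang-cur+np.pi/2)%np.pi-np.pi/2
        yaw=-d*np.sign(-R[2,1]) # turn about tool y (down): negative of world z turn
    print("t%.2f pos"%s["t"],s["tool_pos"].round(4),"yaxis",R[:,1].round(4),"zang %.4f"%np.arctan2(R[1,2],R[0,2]),"open %.4f"%s["opening"],"F",s["force"].round(2))
    print("  lin",lin.round(4),"yaw %.4f"%yaw,"q6 %.3f"%s["q"][5])
    return lin,yaw
def grab(n,fn):
    p=robot.camera_params(n); im=robot.read_camera(n); cv2.imwrite("pics/%s.png"%fn,im)
    np.save("pics/%s.npy"%fn,p,allow_pickle=True); return p,im
E
python3 - <<'E'
from h import *
t=robot.camera_params("top");s=robot.camera_params("scene");w=robot.camera_params("wrist")
c=lambda x0,y0,k,u,v:(x0+(u+.5)/k-.5,y0+(v+.5)/k-.5)
T=lambda u,v,z:plane(t,*c(215,160,6,u,v),z)[:2].round(4)
print("tall top ends",T(97,76,.12),T(57,232,.12)," short",T(266,122,.09),T(228,276,.09))
T2=lambda u,v,z:plane(t,*c(310,135,6,u-390,v),z)[:2].round(4)
a=[T2(474,82,.01),T2(638,72,.01),T2(653,310,.01),T2(486,320,.01)]
print("stand",a,np.mean(a,0)); print("slot",T2(559,95,.046),T2(573,275,.046))
T3=lambda u,v,z:plane(t,*c(390,170,6,u,v),z)[:2].round(4)
print("holder corners",T3(100,73,.014),T3(254,92,.014),T3(78,297,.014))
S=lambda u,v:(s,*c(195,215,6,u-360,v))
tt=lambda u,v:(t,*c(390,170,6,u,v))
print("stub end tri",tri(S(425,55),tt(226,362)))
print("mouth tri",tri(S(508,205),tt(208,238)))
R=Ro.from_rotvec(robot.read_state()["orientation"]).as_matrix()
print(R.round(4)); cw=-w["R"].T@w["t"]
print("cam in tool",R.T@(cw-robot.read_state()["tool_pos"]),"cam axes in tool\n",(w["R"]@R).round(3))
for n,u,v in [("rack",249,193),("stand",339,167),("bottle",399,120),("mug",170,165),("tape",310,210),("calc",322,250),("stapler",263,128)]: print(n,plane(t,u,v,0.02)[:2].round(3))
E
```

```text
tall top ends [0.5875 0.2713] [0.5123 0.2876]  short [0.5705 0.1953] [0.4946 0.2117]
stand [array([0.6865, 0.0067]), array([ 0.6925, -0.0803]), array([ 0.5651, -0.0883]), array([ 0.5591, -0.0008])] [ 0.6258   -0.040675]
slot [ 0.6711 -0.0374] [ 0.5777 -0.045 ]
holder corners [ 0.58   -0.2533] [ 0.5706 -0.3331] [ 0.463  -0.2402]
stub end tri (array([ 0.42755534, -0.27727519,  0.15287185]), [array([-0.18530057,  0.00688943]), array([-0.16333731, -0.08588591])])
mouth tri (array([ 0.4874278 , -0.28334755,  0.10380078]), [array([-0.19510117,  0.01307047]), array([-0.1650687 , -0.08633749])])
[[-9.711e-01 -2.000e-04  2.385e-01]
 [-2.385e-01  1.400e-03 -9.711e-01]
 [-1.000e-04 -1.000e+00 -1.500e-03]]
cam in tool [-0.07849845 -0.15768824 -0.00015928] cam axes in tool
 [[-0.     0.     1.   ]
 [ 0.958 -0.286  0.   ]
 [ 0.286  0.958 -0.   ]]
rack [0.54  0.238]
stand [ 0.624 -0.042]
bottle [ 0.777 -0.232]
mug [0.627 0.492]
tape [0.488 0.047]
calc [0.366 0.008]
stapler [0.749 0.2  ]
```

Only the rack at scene (370,180) holds the plates. The tall plate is in its left slot in the top view, around (227,185). The grey stand is at scene (321,250), and the turquoise ones are decoys. The sizes agree: top edge about 77 mm, foot about 127x88, mouth height 0.104. Next I'll hover over the tall plate.

```bash
python3 -c "
from h import *
inc([0.55,0.28,0.26],np.radians(77.8))"
```

```text
t0.15 pos [ 0.143  -0.5822  0.2258] yaxis [-2.0e-04  1.4e-03 -1.0e+00] zang -1.3300 open 0.0932 F [0.46 0.28 0.11]
  lin [-0.6009 -0.033  -0.7404] yaw 0.4537 q6 -0.085
```

Request:
carry_out --increments '[{"linear":[-0.04,-0.02,-0.05],"yaw":0.1},{"linear":[-0.08,-0.033,-0.1],"yaw":0.2},{"linear":[-0.12,-0.033,-0.15],"yaw":0.3},{"linear":[-0.16,-0.033,-0.2],"yaw":0.4},{"linear":[-0.2,-0.033,-0.25],"yaw":0.454}]' --gripper 1

```text
t: 0.78
tool_pos: [0.273, -0.3008, 0.259]
orientation: [-0.229, -2.109, 2.106]
force: [0.8, -0.6, 1.1]
opening: 0.093
```

```bash
python3 -c "
from h import *
inc([0.55,0.28,0.26],np.radians(77.8))"
```

```text
t0.78 pos [ 0.273  -0.3008  0.259 ] yaxis [ 1.0e-04  1.4e-03 -1.0e+00] zang -1.7871 open 0.0930 F [ 0.77 -0.65  1.15]
  lin [-1.459e-01 -2.000e-04 -6.267e-01] yaw -0.0034 q6 0.826
```

Request:
carry_out --increments '[{"linear":[-0.013,0,-0.06]},{"linear":[-0.027,0,-0.12]},{"linear":[-0.04,0,-0.18]},{"linear":[-0.055,0,-0.24]},{"linear":[-0.07,0,-0.3]}]'

```text
$.increments[0]: bad value
```

Request:
carry_out --increments '[{"linear":[-0.013,0,-0.06]},{"linear":[-0.027,0,-0.12]},{"linear":[-0.04,0,-0.18]},{"linear":[-0.055,0,-0.24]},{"linear":[-0.07,0,-0.3]}]'

```text
$.increments[0]: bad value
```

```bash
python3 -c "
from h import *
inc([0.55,0.28,0.24],np.radians(77.8))"
```

```text
t0.78 pos [ 0.273  -0.3008  0.259 ] yaxis [ 1.0e-04  1.4e-03 -1.0e+00] zang -1.7871 open 0.0930 F [ 0.77 -0.65  1.15]
  lin [-0.1459  0.0198 -0.6267] yaw -0.0034 q6 0.826
```

Yaw is required in every row.

Request:
carry_out --increments '[{"linear":[-0.013,0,-0.06],"yaw":0},{"linear":[-0.027,0,-0.12],"yaw":0},{"linear":[-0.04,0,-0.18],"yaw":0},{"linear":[-0.055,0,-0.24],"yaw":0},{"linear":[-0.07,0,-0.3],"yaw":0}]'

```text
t: 1.4
tool_pos: [0.4062, -0.0208, 0.2595]
orientation: [-0.23, -2.109, 2.106]
force: [1.0, -0.8, 1.1]
opening: 0.093
```

```bash
python3 -c "
from h import *
inc([0.55,0.28,0.24],np.radians(77.8))"
```

```text
t1.40 pos [ 0.4062 -0.0208  0.2595] yaxis [ 0.001  0.001 -1.   ] zang -1.7870 open 0.0930 F [ 1.03 -0.83  1.12]
  lin [-0.0759  0.02   -0.3246] yaw -0.0033 q6 1.609
```

Request:
carry_out --increments '[{"linear":[-0.015,0,-0.06],"yaw":0},{"linear":[-0.03,0.01,-0.12],"yaw":0},{"linear":[-0.045,0.02,-0.18],"yaw":0},{"linear":[-0.06,0.02,-0.24],"yaw":0},{"linear":[-0.072,0.02,-0.3],"yaw":0}]'

```text
t: 2.02
tool_pos: [0.5414, 0.2587, 0.2393]
orientation: [-0.229, -2.108, 2.107]
force: [0.5, -0.9, 0.3]
opening: 0.0929
```

Request:
carry_out --increments '[{"linear":[-0.004,0,-0.025],"yaw":0},{"linear":[-0.004,0,-0.025],"yaw":0}]'

```text
t: 2.28
tool_pos: [0.5503, 0.2839, 0.2381]
orientation: [-0.225, -2.108, 2.108]
force: [0.1, -1.1, 0.5]
opening: 0.0929
```

```bash
python3 -c "
from h import *
inc([0.55,0.28,0.24],np.radians(77.8))
grab('wrist','w1')"
```

```text
t2.27 pos [0.5503 0.2839 0.2381] yaxis [-0.0012  0.     -1.    ] zang -1.7844 open 0.0929 F [ 0.12 -1.14  0.48]
  lin [-0.0005 -0.0019  0.0039] yaw -0.0007 q6 2.178
```

View pics/w1.png

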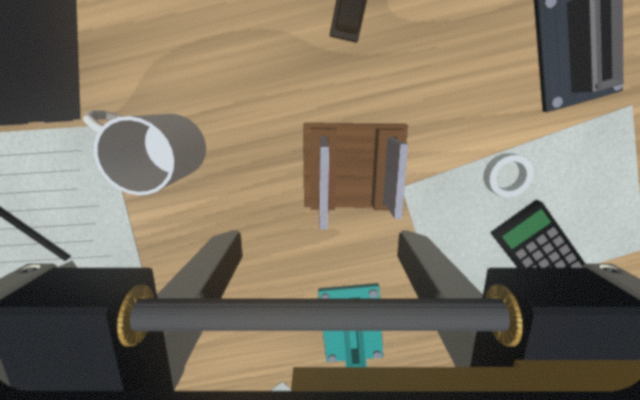

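The wrist view has the tall plate's top edge upright at (324,140)-(323,228) and the short plate at (402,145)-(397,217). Now I'll measure both.

```bash
python3 - <<'E'
from h import *
im=cv2.imread("pics/w1.png");p=np.load("pics/w1.npy",allow_pickle=True).item()
cv2.imwrite("pics/w1c.png",cv2.resize(im[115:235,295:415],None,fx=5,fy=5,interpolation=cv2.INTER_CUBIC))
hsv=cv2.cvtColor(im,cv2.COLOR_BGR2HSV)
b=im[...,0].astype(int);r=im[...,2].astype(int)
m=((b>120)&(b>r-5)).astype(np.uint8)*255; m[:115]=0;m[238:]=0;m[:,:300]=0;m[:,410:]=0
for c in cv2.findContours(m,0,1)[0]:
    if cv2.contourArea(c)>100:
        rc=cv2.minAreaRect(c);bx=cv2.boxPoints(rc);print(rc)
        s=sorted(bx.tolist(),key=lambda q:q[1]);e1=np.mean(s[:2],0);e2=np.mean(s[2:],0)
        for z in (.12,.09):
            a=plane(p,*e1,z);bb=plane(p,*e2,z);print(z,a.round(4),bb.round(4),"len %.4f"%np.linalg.norm(a-bb),"mid",((a+bb)/2).round(4),"ang %.2f"%np.degrees(np.arctan2(*(a-bb)[[1,0]])))
E
```

```text
((324.0, 187.5), (81.0, 8.0), 90.0)
0.12 [0.5903 0.2707 0.12  ] [0.5135 0.2869 0.12  ] len 0.0785 mid [0.5519 0.2788 0.12  ] ang -11.96
0.09 [0.5863 0.2711 0.09  ] [0.5011 0.2891 0.09  ] len 0.0871 mid [0.5437 0.2801 0.09  ] ang -11.96
((403.97589111328125, 180.7896728515625), (14.699050903320312, 73.66133880615234), 4.763641834259033)
0.12 [0.5771 0.1973 0.12  ] [0.5085 0.2123 0.12  ] len 0.0702 mid [0.5428 0.2048 0.12  ] ang -12.30
0.09 [0.5716 0.1898 0.09  ] [0.4956 0.2063 0.09  ] len 0.0779 mid [0.5336 0.1981 0.09  ] ang -12.30
```

View pics/w1c.png

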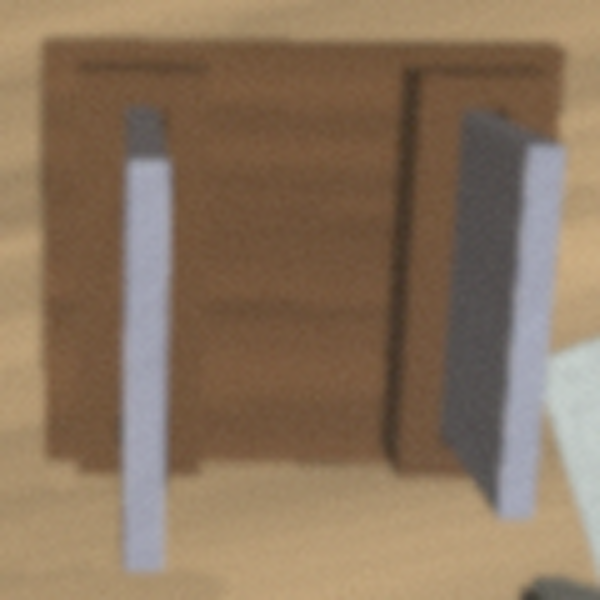

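```bash
python3 -c "
from h import *
inc([0.552,0.279,0.084],np.radians(78))"
```

```text
t2.33 pos [0.5502 0.2826 0.2384] yaxis [-9.e-04 -4.e-04 -1.e+00] zang -1.7855 open 0.0932 F [-0.53 -1.07  0.53]
  lin [-0.0026  0.1544  0.0031] yaw -0.0052 q6 2.177
```

Request:
carry_out --increments '[{"linear":[-0.002,0.02,0.003],"yaw":-0.005},{"linear":[-0.0026,0.07,0.0031],"yaw":-0.005},{"linear":[-0.0026,0.12,0.0031],"yaw":-0.005},{"linear":[-0.0026,0.154,0.0031],"yaw":-0.005},{"linear":[-0.0026,0.154,0.0031],"yaw":-0.005}]' --gripper 0.55

```text
t: 2.95
tool_pos: [0.5486, 0.2762, 0.0797]
orientation: [-0.215, -2.102, 2.111]
force: [-0.7, -0.1, 0.8]
opening: 0.0519
```

```bash
python3 -c "
from h import *
inc([0.552,0.279,0.084],np.radians(78))"
```

```text
t2.95 pos [0.5486 0.2762 0.0797] yaxis [-0.0085 -0.0036 -1.    ] zang -1.7818 open 0.0519 F [-0.66 -0.09  0.8 ]
  lin [-0.0027 -0.0043 -0.0034] yaw -0.0016 q6 2.165
```

Request:
carry_out --increments '[{"linear":[-0.0027,-0.004,-0.0034],"yaw":0},{"linear":[-0.0027,-0.004,-0.0034],"yaw":0}]'

```text
t: 3.2
tool_pos: [0.5536, 0.2793, 0.0861]
orientation: [-0.218, -2.105, 2.111]
force: [-0.2, 0.4, 0.6]
opening: 0.0514
```

```bash
python3 -c "
from h import *
inc([0.552,0.279,0.084],np.radians(78))"
```

```text
t3.20 pos [0.5536 0.2793 0.0861] yaxis [-0.0051 -0.0023 -1.    ] zang -1.7822 open 0.0514 F [-0.24  0.36  0.64]
  lin [0.0015 0.0021 0.0006] yaw -0.0020 q6 2.167
```

Request:
carry_out --increments '[{"linear":[0.001,0.001,0],"yaw":0},{"linear":[0.001,0.001,0],"yaw":0},{"linear":[0.001,0.001,0],"yaw":0},{"linear":[0.001,0.001,0],"yaw":0},{"linear":[0.001,0.001,0],"yaw":0}]' --gripper 0 --newtons 35

```text
t: 3.82
tool_pos: [0.5525, 0.2795, 0.085]
orientation: [-0.218, -2.105, 2.111]
force: [0.4, 0.0, -0.2]
opening: 0.0078
```

```bash
python3 -c "
from h import *
inc([0.552,0.279,0.24],np.radians(78))"
```

```text
t3.83 pos [0.5525 0.2795 0.085 ] yaxis [-0.0053 -0.0023 -1.    ] zang -1.7822 open 0.0078 F [ 0.44  0.04 -0.16]
  lin [ 0.0011 -0.155   0.0011] yaw -0.0019 q6 2.168
```

Opening is 7.8 mm, so the plate is gripped. Lifting straight up.

Request:
carry_out --increments '[{"linear":[0,-0.015,0],"yaw":0},{"linear":[0,-0.045,0],"yaw":0},{"linear":[0,-0.085,0],"yaw":0},{"linear":[0,-0.12,0],"yaw":0},{"linear":[0,-0.14,0],"yaw":0}]'

```text
t: 4.45
tool_pos: [0.5541, 0.2802, 0.2284]
orientation: [-0.222, -2.108, 2.11]
force: [-0.6, -0.4, -1.3]
opening: 0.0079
```

```bash
python3 - <<'E'
from h import *
inc([0.55,0.0,0.26],np.radians(86))
grab('wrist','w2');
t=np.vstack([cv2.resize(grab('scene','s2')[1][60:300,170:490],None,fx=2,fy=2)]);cv2.imwrite('pics/s2c.png',t)
E
```

```text
t4.45 pos [0.5541 0.2802 0.2284] yaxis [-0.0019 -0.001  -1.    ] zang -1.7821 open 0.0079 F [-0.65 -0.4  -1.27]
  lin [-0.0547 -0.0313  0.2748] yaw -0.1415 q6 2.168
```

View pics/w2.png

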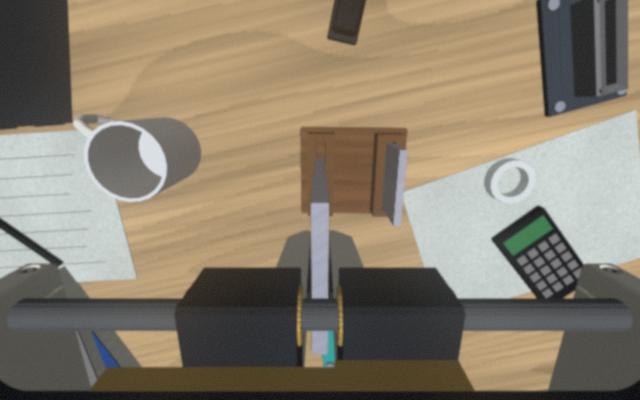

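View pics/s2c.png

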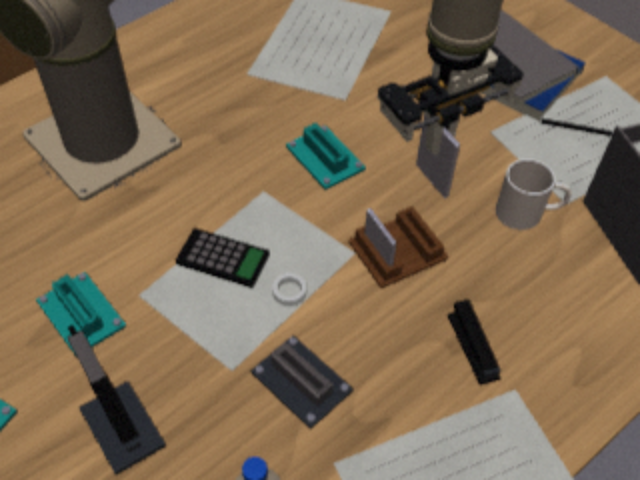

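The plate is held upright and the short plate is still in its slot. Next I go to a spot beside the stand where the wrist camera sees its slot.

```bash
python3 -c "
from h import *
inc([0.60,0.05,0.25],np.radians(94))"
```

```text
t4.55 pos [0.5546 0.2803 0.2284] yaxis [-7.e-04 -4.e-04 -1.e+00] zang -1.7822 open 0.0083 F [-0.72 -0.77 -1.63]
  lin [-0.0927 -0.0215  0.2157] yaw -0.2812 q6 2.168
```

Request:
carry_out --increments '[{"linear":[-0.02,-0.02,0.045],"yaw":-0.06},{"linear":[-0.04,-0.02,0.095],"yaw":-0.12},{"linear":[-0.06,-0.02,0.145],"yaw":-0.18},{"linear":[-0.08,-0.02,0.19],"yaw":-0.24},{"linear":[-0.093,-0.02,0.216],"yaw":-0.28}]'

```text
t: 5.18
tool_pos: [0.5996, 0.0471, 0.2462]
orientation: [-0.079, 2.188, -2.189]
force: [0.1, 0.8, -0.9]
opening: 0.008
```

Request:
carry_out --increments '[{"linear":[0,0,0.01],"yaw":0},{"linear":[0,0,0.01],"yaw":0},{"linear":[0,0,0.01],"yaw":0}]'

```text
t: 5.55
tool_pos: [0.5998, 0.0384, 0.2457]
orientation: [-0.081, 2.188, -2.189]
force: [-0.2, 0.2, -2.0]
opening: 0.0081
```

```bash
python3 - <<'E'
from h import *
inc([0.60,0.05,0.25],np.radians(94))
grab('wrist','w3')
E
```

```text
t5.55 pos [0.5998 0.0384 0.2457] yaxis [-4.7e-03 -3.0e-04 -1.0e+00] zang -1.5018 open 0.0081 F [-0.15  0.16 -2.03]
  lin [-0.0009 -0.0043 -0.0115] yaw -0.0008 q6 1.481
```

View pics/w3.png

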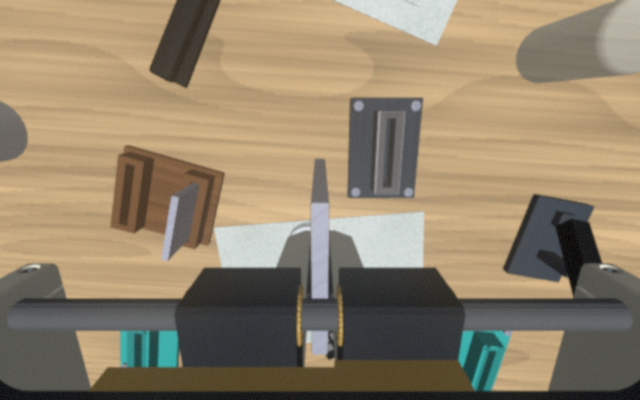

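The stand is at (386,148), the plate's near edge is at (320,160)-(320,200), and the view of the slot is clear.

```bash
python3 - <<'E'
from h import *
im=cv2.imread("pics/w3.png")
cv2.imwrite("pics/w3c.png",cv2.resize(im[90:205,300:430],None,fx=5,fy=5,interpolation=cv2.INTER_CUBIC))
p=np.load("pics/w3.npy",allow_pickle=True).item()
hsv=cv2.cvtColor(im,cv2.COLOR_BGR2HSV)
m=((hsv[...,2]<100)&(im[...,2].astype(int)-im[...,0]<15)).astype(np.uint8)*255
m[:90]=0;m[205:]=0;m[:,:335]=0;m[:,430:]=0
m=cv2.morphologyEx(m,cv2.MORPH_CLOSE,np.ones((13,13)))
c=max(cv2.findContours(m,0,1)[0],key=cv2.contourArea);rc=cv2.minAreaRect(c);print(rc)
B=[plane(p,*q,.01)[:2] for q in cv2.boxPoints(rc)];B=np.array(B);print(B.round(4),B.mean(0).round(4))
for i in range(4):
    d=B[(i+1)%4]-B[i];print(np.linalg.norm(d).round(4),np.degrees(np.arctan2(d[1],d[0])).round(2))
E
```

```text
((384.5269775390625, 147.47439575195312), (70.47560119628906, 98.83419036865234), 1.5074357986450195)
[[ 0.5624 -0.0027]
 [ 0.6885  0.0063]
 [ 0.6923 -0.0801]
 [ 0.5663 -0.0977]] [ 0.6274 -0.0436]
0.1265 4.09
0.0865 -87.46
0.1272 -172.07
0.095 92.41
```

View pics/w3c.png

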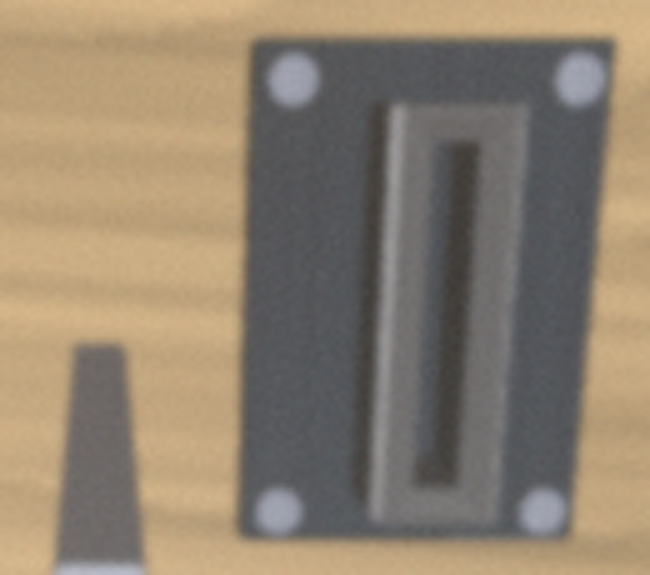

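```bash
python3 - <<'E'
from h import *
im=cv2.imread("pics/w3.png");p=np.load("pics/w3.npy",allow_pickle=True).item()
b=im[...,0].astype(int);r=im[...,2].astype(int)
m=((b>125)&(b>r)).astype(np.uint8)*255;m[:90]=0;m[205:]=0;m[:,:345]=0;m[:,430:]=0
n,l,st,ce=cv2.connectedComponentsWithStats(m)
C=[ce[i] for i in range(1,n) if 20<st[i,4]<200];print(np.round(C,1))
W=np.array([plane(p,*c,.012)[:2] for c in C]);print("bolts",W.round(4),W.mean(0).round(4))
cc=lambda u,v:(300+(u+.5)/5-.5,90+(v+.5)/5-.5)
for nm,pts,z in [("outer",[(398,104),(528,104),(500,522),(372,520)],.046),("slot",[(440,142),(480,142),(460,485),(415,485)],.04),("foot",[(253,40),(613,40),(570,535),(240,535)],.01)]:
    Q=np.array([plane(p,*cc(*q),z)[:2] for q in pts]);print(nm,Q.round(4).tolist(),"mean",Q.mean(0).round(4))
    a=(Q[0]+Q[1]-Q[2]-Q[3])/2;print(" len %.4f ang %.2f wid %.4f %.4f"%(np.linalg.norm(a),np.degrees(np.arctan2(a[1],a[0])),np.linalg.norm(Q[0]-Q[1]),np.linalg.norm(Q[2]-Q[3])))
E
```

```text
[[358.3 105.4]
 [415.6 105.3]
 [355.3 191.9]
 [408.1 192. ]]
bolts [[ 0.6795 -0.0039]
 [ 0.6846 -0.074 ]
 [ 0.5692 -0.0117]
 [ 0.574  -0.0818]] [ 0.6268 -0.0429]
outer [[0.6757, -0.0238], [0.6777, -0.053], [0.5799, -0.061], [0.5782, -0.0298]] mean [ 0.6279 -0.0419]
 len 0.0979 ang 4.09 wid 0.0293 0.0312
slot [[0.6679, -0.0357], [0.6686, -0.0449], [0.587, -0.0516], [0.5862, -0.0405]] mean [ 0.6274 -0.0431]
 len 0.0819 ang 4.04 wid 0.0092 0.0111
foot [[0.6879, 0.0067], [0.6941, -0.0813], [0.5676, -0.0909], [0.5614, -0.0023]] mean [ 0.6277 -0.0419]
 len 0.1269 ang 4.21 wid 0.0882 0.0888
```

```bash
python3 - <<'E'
from h import *
im=cv2.imread("pics/w3.png");p=np.load("pics/w3.npy",allow_pickle=True).item()
s=robot.read_state();R=Ro.from_rotvec(s["orientation"]).as_matrix()
for X in [(-.04,-.035,0),(-.04,.075,-.004),(-.04,.075,.004)]: print(X,proj(p,R@np.array(X)+s["tool_pos"]).round(1))
b=im.astype(int); print(im[196:212,320].tolist()); print(im[152:166,320].tolist()); print(im[165,308:333,1].tolist())
inc([0.627,-0.0425,0.25],np.radians(94.05))
E
```

```text
(-0.04, -0.035, 0) [319.1 200. ]
(-0.04, 0.075, -0.004) [314.  156.9]
(-0.04, 0.075, 0.004) [324.5 156.9]
[[107, 109, 113], [102, 103, 109], [104, 104, 111], [105, 105, 111], [106, 107, 110], [112, 112, 115], [137, 133, 135], [175, 167, 167], [192, 182, 179], [201, 187, 183], [204, 189, 185], [207, 190, 187], [205, 190, 186], [207, 190, 189], [202, 185, 182], [200, 183, 182]]
[[132, 175, 206], [133, 177, 208], [136, 178, 210], [132, 174, 204], [131, 173, 201], [126, 162, 191], [116, 142, 163], [107, 120, 134], [100, 105, 112], [101, 105, 110], [99, 103, 108], [100, 103, 109], [101, 103, 109], [102, 104, 110]]
[168, 168, 166, 166, 163, 153, 127, 110, 105, 103, 104, 105, 104, 104, 101, 104, 111, 133, 154, 165, 168, 170, 167, 168, 166]
t5.60 pos [0.6    0.0385 0.246 ] yaxis [-4.1e-03 -5.0e-04 -1.0e+00] zang -1.5014 open 0.0079 F [ 0.21  0.24 -1.28]
  lin [-0.0213 -0.0041  0.0827] yaw -0.0012 q6 1.481
```

Request:
carry_out --increments '[{"linear":[-0.01,0,0.04],"yaw":0},{"linear":[-0.022,0,0.075],"yaw":0},{"linear":[-0.022,0,0.082],"yaw":0},{"linear":[-0.022,0,0.082],"yaw":0},{"linear":[-0.022,0,0.082],"yaw":0}]'

```text
t: 6.22
tool_pos: [0.6274, -0.0403, 0.246]
orientation: [-0.082, 2.188, -2.187]
force: [0.0, -0.0, -1.0]
opening: 0.008
```

```bash
python3 -c "
from h import *
inc([0.628,-0.0425,0.130],np.radians(94.05))"
```

```text
t6.22 pos [ 0.6274 -0.0403  0.246 ] yaxis [-0.0042  0.     -1.    ] zang -1.5001 open 0.0080 F [ 0.03 -0.03 -1.  ]
  lin [-0.0009  0.116   0.0023] yaw 0.0000 q6 1.355
```

Request:
carry_out --increments '[{"linear":[-0.0009,0.03,0.0023],"yaw":0},{"linear":[-0.0009,0.07,0.0023],"yaw":0},{"linear":[-0.0009,0.1,0.0023],"yaw":0},{"linear":[-0.0009,0.106,0.0023],"yaw":0},{"linear":[-0.0009,0.106,0.0023],"yaw":0}]'

```text
t: 6.85
tool_pos: [0.6282, -0.0419, 0.1407]
orientation: [-0.082, 2.187, -2.187]
force: [0.3, -0.8, -1.3]
opening: 0.0076
```

```bash
python3 - <<'E'
from h import *
inc([0.628,-0.0425,0.085],np.radians(94.05))
p,im=grab('scene','s4')
p2,i2=grab('top','t4')
a=cv2.resize(im[180:290,260:390],None,fx=4,fy=4,interpolation=2)
cv2.imwrite('pics/s4c.png',a)
E
```

```text
t6.85 pos [ 0.6282 -0.0419  0.1407] yaxis [-0.0038  0.     -1.    ] zang -1.4993 open 0.0076 F [ 0.33 -0.84 -1.31]
  lin [0.     0.0557 0.0006] yaw 0.0008 q6 1.352
```

View pics/s4c.png

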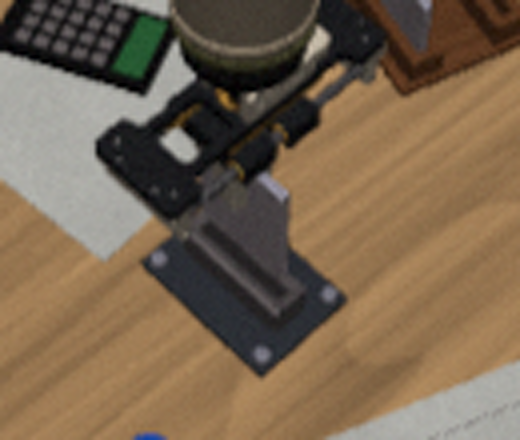

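The plate is lined up over the slot. Lowering in steps while watching the force.

Request:
carry_out --increments '[{"linear":[0,0.01,0.0005],"yaw":0},{"linear":[0,0.018,0.0005],"yaw":0},{"linear":[0,0.026,0.0005],"yaw":0},{"linear":[0,0.034,0.0005],"yaw":0}]'

```text
t: 7.45
tool_pos: [0.629, -0.0429, 0.1073]
orientation: [-0.08, 2.186, -2.186]
force: [0.5, -0.1, -1.8]
opening: 0.0078
```

Request:
carry_out --increments '[{"linear":[0,0.008,0],"yaw":0},{"linear":[0,0.015,0],"yaw":0},{"linear":[0,0.02,0],"yaw":0},{"linear":[0,0.022,0],"yaw":0},{"linear":[0,0.023,0],"yaw":0}]'

```text
t: 8.07
tool_pos: [0.629, -0.0429, 0.085]
orientation: [-0.08, 2.186, -2.186]
force: [-4.6, 1.5, 8.3]
opening: 0.008
```

Contact comes at z=0.085, the height of a fully seated plate. I'll press once lightly, then release.

Request:
carry_out --increments '[{"linear":[0.0005,0.001,0],"yaw":0},{"linear":[0.0005,0.001,0],"yaw":0}]'

```text
t: 8.32
tool_pos: [0.6289, -0.0429, 0.085]
orientation: [-0.078, 2.185, -2.186]
force: [-2.3, 0.3, 6.0]
opening: 0.008
```

Request:
carry_out --increments '[{"linear":[0,0,0],"yaw":0},{"linear":[0,0,0],"yaw":0},{"linear":[0,0,0],"yaw":0}]' --gripper 0.5

```text
t: 8.7
tool_pos: [0.629, -0.0429, 0.0849]
orientation: [-0.078, 2.185, -2.186]
force: [0.5, 0.6, 0.1]
opening: 0.0336
```

Request:
carry_out --increments '[{"linear":[0,-0.03,0],"yaw":0},{"linear":[0,-0.08,0],"yaw":0},{"linear":[0,-0.13,0],"yaw":0},{"linear":[0,-0.16,0],"yaw":0},{"linear":[0,-0.16,0],"yaw":0}]'

```text
t: 9.32
tool_pos: [0.6309, -0.0431, 0.2487]
orientation: [-0.071, 2.181, -2.184]
force: [0.8, -0.6, -0.9]
opening: 0.0464
```

```bash
python3 - <<'E'
from h import *
inc([0.628,-0.0425,0.25],np.radians(94.05))
p,im=grab('wrist','w5')
p2,i2=grab('scene','s5')
cv2.imwrite('pics/s5c.png',np.hstack([cv2.resize(i2[190:300,270:380],(440,440),interpolation=2),cv2.resize(im[100:240,250:390],(440,440),interpolation=2)])[:,:800])
E
```

```text
t9.32 pos [ 0.6309 -0.0431  0.2487] yaxis [ 0.0059 -0.0014 -1.    ] zang -1.4997 open 0.0464 F [ 0.84 -0.59 -0.88]
  lin [ 0.0028 -0.0013 -0.0008] yaw 0.0004 q6 1.351
```

View pics/s5c.png

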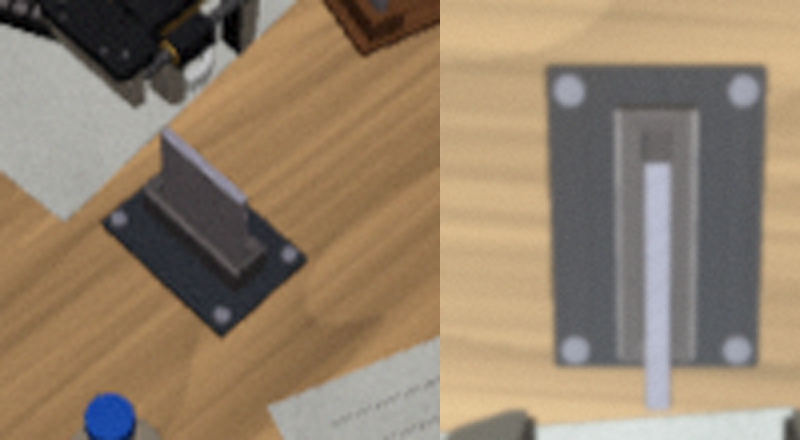

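```bash
python3 - <<'E'
from h import *
p=np.load("pics/w5.npy",allow_pickle=True).item()
c=lambda u,v:(250+(u+.5)/3.143-.5,100+(v+.5)/3.143-.5)
a=plane(p,*c(217,163),.12);b=plane(p,*c(217,408),.12)
print(a.round(4),b.round(4),np.linalg.norm(a-b),((a+b)/2).round(4),np.degrees(np.arctan2(*(a-b)[[1,0]])))
inc([0.45,-0.28,0.27],np.radians(83.5))
E
```

```text
[ 0.6678 -0.0401  0.12  ] [ 0.5893 -0.0457  0.12  ] 0.07875004081083428 [ 0.6285 -0.0429  0.12  ] 4.064563091312969
t9.43 pos [ 0.6289 -0.0429  0.244 ] yaxis [-1.1e-03 -3.0e-04 -1.0e+00] zang -1.4997 open 0.0466 F [ 0.1  -0.44 -0.75]
  lin [ 0.1953 -0.0257  0.2238] yaw 0.1845 q6 1.351
```

The top edge is at z=0.12 with its middle at (0.628,-0.043) and lies along the slot at 4.06°, so the plate is seated. On to the probe.

Request:
carry_out --increments '[{"linear":[0.04,-0.02,0.045],"yaw":0.05},{"linear":[0.08,-0.026,0.09],"yaw":0.1},{"linear":[0.12,-0.026,0.14],"yaw":0.15},{"linear":[0.16,-0.026,0.185],"yaw":0.18},{"linear":[0.195,-0.026,0.224],"yaw":0.1845}]' --gripper 0.6

```text
t: 10.05
tool_pos: [0.4479, -0.2811, 0.2677]
orientation: [-0.119, -2.162, 2.159]
force: [1.4, -1.6, -0.5]
opening: 0.0556
```

Request:
carry_out --increments '[{"linear":[0,0,0],"yaw":0},{"linear":[0,0,0],"yaw":0}]'

```text
t: 10.3
tool_pos: [0.4474, -0.2804, 0.2657]
orientation: [-0.118, -2.163, 2.155]
force: [0.1, -0.5, -0.1]
opening: 0.0561
```

```bash
python3 - <<'E'
from h import *
inc([0.45,-0.28,0.27],np.radians(83.5))
p,im=grab('wrist','w6')
E
```

```text
t10.30 pos [ 0.4474 -0.2804  0.2657] yaxis [-0.0063  0.0041 -1.    ] zang -1.6862 open 0.0561 F [ 0.08 -0.54 -0.11]
  lin [-0.0025 -0.0043 -0.0007] yaw -0.0020 q6 1.030
```

View pics/w6.png

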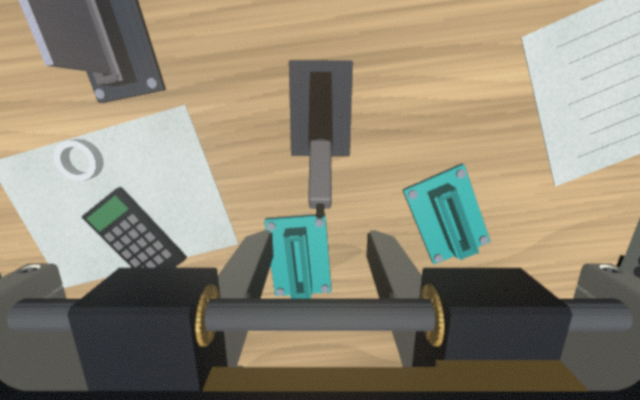

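The probe handle shows at (320,140)-(320,205) and the holder foot at (290,61)-(352,156). The jaws are nearly centred on the handle.

```bash
python3 - <<'E'
from h import *
im=cv2.imread("pics/w6.png");p=np.load("pics/w6.npy",allow_pickle=True).item()
cv2.imwrite("pics/w6c.png",cv2.resize(im[50:225,270:370],None,fx=3.4,fy=3.4,interpolation=2))
Q=np.array([plane(p,*q,.014)[:2] for q in [(289.5,60.5),(352.5,60.5),(350.5,156),(291,156)]]);c=Q.mean(0);print(Q.round(4).tolist(),c.round(4))
a=(Q[0]+Q[1]-Q[2]-Q[3])/2;th=np.arctan2(a[1],a[0]);print(np.linalg.norm(a),np.degrees(th))
w=(Q[0]+Q[3]-Q[1]-Q[2])/2;print(np.linalg.norm(w),np.degrees(np.arctan2(w[1],w[0])))
M=np.array([*(c-.032*np.array([np.cos(th),np.sin(th)])),.101]);ax=np.array([-.707*np.cos(th),-.707*np.sin(th),.707])
print("mouth",M.round(4),proj(p,M)); 
for s in (0,.07,.082): print(s,(M+s*ax).round(4),proj(p,M+s*ax).round(1))
for v in (150,170,190,212): print(v,im[v,303:338,2].tolist())
E
```

```text
[[0.5798, -0.258], [0.5709, -0.3351], [0.4532, -0.3226], [0.4623, -0.243]] [ 0.5166 -0.2897]
0.11840535750258842 -6.659950882899143
0.07888272391723923 83.42016720537273
mouth [ 0.4848 -0.286   0.101 ] [320.87753746 144.11729266]
0 [ 0.4848 -0.286   0.101 ] [320.9 144.1]
0.07 [ 0.4356 -0.2802  0.1505] [320.8 203.9]
0.082 [ 0.4272 -0.2792  0.159 ] [320.8 215.6]
150 [85, 83, 82, 86, 86, 82, 87, 96, 109, 114, 119, 118, 122, 120, 118, 118, 119, 120, 118, 122, 120, 121, 121, 120, 122, 117, 108, 96, 86, 80, 82, 86, 85, 86, 87]
170 [205, 208, 208, 203, 202, 181, 139, 114, 116, 120, 122, 122, 119, 122, 120, 121, 121, 122, 123, 122, 124, 122, 121, 118, 122, 117, 117, 116, 148, 176, 193, 195, 196, 193, 194]
190 [186, 187, 186, 181, 167, 139, 120, 115, 121, 120, 123, 121, 120, 122, 122, 120, 124, 122, 124, 122, 121, 122, 119, 123, 123, 118, 118, 118, 138, 174, 185, 188, 190, 191, 191]
212 [189, 190, 192, 190, 188, 191, 189, 189, 189, 191, 192, 189, 162, 113, 71, 61, 63, 63, 64, 66, 89, 132, 172, 191, 195, 195, 199, 197, 199, 197, 197, 196, 198, 199, 197]
```

View pics/w6c.png

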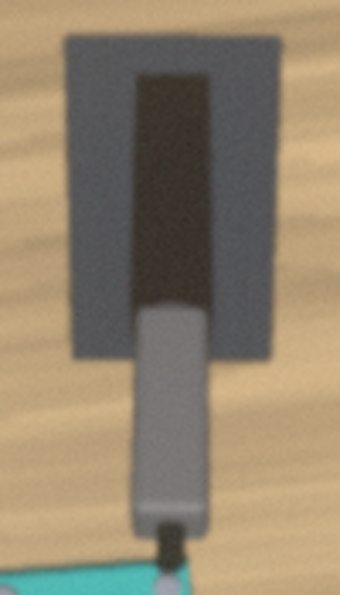

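The mouth is at (0.485,-0.286,0.101) and the holder axis at -6.66°, and the predicted probe pixels match the picture. I'll grip the handle 28 mm above the mouth.

```bash
python3 -c "
from h import *
inc([0.4651,-0.2833,0.112],np.radians(83.4))"
```

```text
t10.35 pos [ 0.448  -0.28    0.2662] yaxis [-0.0057  0.0036 -1.    ] zang -1.6849 open 0.0554 F [-0.31  0.6  -0.88]
  lin [-0.0183  0.1541  0.0018] yaw 0.0011 q6 1.030
```

Request:
carry_out --increments '[{"linear":[-0.018,0.02,0.0018],"yaw":0},{"linear":[-0.018,0.07,0.0018],"yaw":0},{"linear":[-0.018,0.12,0.0018],"yaw":0},{"linear":[-0.018,0.15,0.0018],"yaw":0},{"linear":[-0.018,0.154,0.0018],"yaw":0}]'

```text
t: 10.98
tool_pos: [0.4639, -0.2805, 0.1089]
orientation: [-0.109, -2.166, 2.152]
force: [-0.6, -0.6, -0.3]
opening: 0.0559
```

```bash
python3 -c "
from h import *
inc([0.4651,-0.2833,0.112],np.radians(83.4))"
```

```text
t10.97 pos [ 0.4639 -0.2805  0.1089] yaxis [-0.0103  0.0073 -0.9999] zang -1.6825 open 0.0559 F [-0.57 -0.61 -0.26]
  lin [-0.0015 -0.0032  0.0026] yaw 0.0035 q6 1.044
```

Request:
carry_out --increments '[{"linear":[-0.0015,-0.003,0.0026],"yaw":0.003},{"linear":[-0.0015,-0.003,0.0026],"yaw":0.003}]'

```text
t: 11.22
tool_pos: [0.4666, -0.2838, 0.1139]
orientation: [-0.115, -2.164, 2.153]
force: [0.5, 0.3, 0.6]
opening: 0.0556
```

Request:
carry_out --increments '[{"linear":[0,0,0],"yaw":0},{"linear":[0,0,0],"yaw":0},{"linear":[0,0,0],"yaw":0},{"linear":[0,0,0],"yaw":0}]' --gripper 0 --newtons 35

```text
t: 11.72
tool_pos: [0.4665, -0.2838, 0.1139]
orientation: [-0.115, -2.164, 2.153]
force: [0.8, 0.3, 1.5]
opening: 0.022
```

```bash
python3 -c "
from h import *
s=robot.read_state();inc(s['tool_pos']+np.array([-.0702,.0082,.0707])*1.03/.7*.7)
inc(s['tool_pos']+np.array([-.0702,.0082,.0707])*.3)"
```

```text
t11.72 pos [ 0.4665 -0.2838  0.1139] yaxis [-0.0079  0.0057 -1.    ] zang -1.6851 open 0.0220 F [0.78 0.3  1.46]
  lin [ 0.0734 -0.0722 -0.0005] yaw 0.0000 q6 1.045
t11.72 pos [ 0.4665 -0.2838  0.1139] yaxis [-0.0079  0.0057 -1.    ] zang -1.6851 open 0.0220 F [0.78 0.3  1.46]
  lin [ 0.0214 -0.021  -0.0001] yaw 0.0000 q6 1.045
```

Opening is 22 mm, so the handle is gripped. Drawing it out along the sleeve.

Request:
carry_out --increments '[{"linear":[0.01,-0.01,0],"yaw":0},{"linear":[0.022,-0.022,0],"yaw":0},{"linear":[0.034,-0.034,0],"yaw":0},{"linear":[0.046,-0.046,0],"yaw":0},{"linear":[0.056,-0.056,0],"yaw":0}]'

```text
t: 12.35
tool_pos: [0.4104, -0.2776, 0.171]
orientation: [-0.115, -2.164, 2.153]
force: [0.5, -0.0, -1.8]
opening: 0.0219
```

```bash
python3 -c "
from h import *
inc([.4665-.0737,-.2838+.0086,.1139+.0742],np.radians(83.4))"
```

```text
t12.35 pos [ 0.4104 -0.2776  0.171 ] yaxis [-0.008   0.0057 -1.    ] zang -1.6853 open 0.0219 F [ 0.45 -0.03 -1.84]
  lin [ 0.0179 -0.0169 -0.0005] yaw 0.0007 q6 0.988
```

Request:
carry_out --increments '[{"linear":[0.009,-0.009,0],"yaw":0},{"linear":[0.018,-0.018,0],"yaw":0},{"linear":[0.018,-0.018,0],"yaw":0}]'

```text
t: 12.72
tool_pos: [0.3926, -0.276, 0.1902]
orientation: [-0.116, -2.163, 2.154]
force: [-0.1, -0.1, -1.1]
opening: 0.0216
```

```bash
python3 - <<'E'
from h import *
inc([.4665-.0737,-.2838+.0086,.1139+.0742],np.radians(83.4))
p,im=grab('wrist','w7');p2,i2=grab('scene','s7')
cv2.imwrite('pics/s7c.png',np.hstack([cv2.resize(i2[180:310,160:270],(406,480),interpolation=2),cv2.resize(im[0:300,220:420],(320,480),interpolation=2)]))
E
```

```text
t12.72 pos [ 0.3926 -0.276   0.1902] yaxis [-0.0069  0.0046 -1.    ] zang -1.6857 open 0.0216 F [-0.12 -0.11 -1.1 ]
  lin [-0.0001  0.0021 -0.0009] yaw 0.0003 q6 0.967
```

View pics/s7c.png

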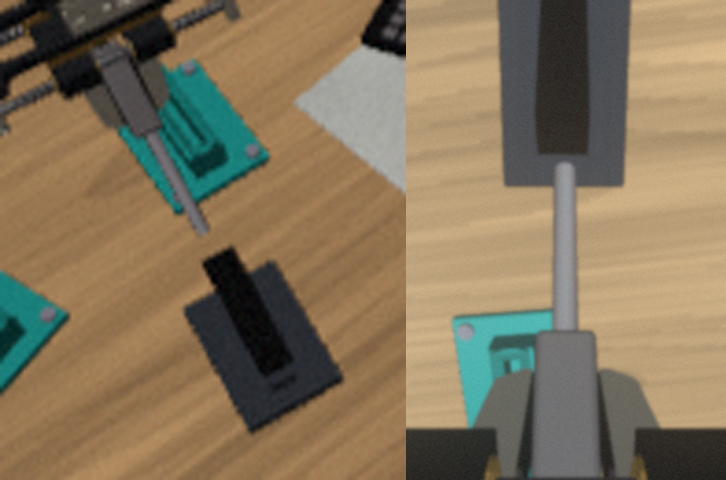

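The probe is out of the sleeve, with its tip at scene crop (205,232), and still at 45° in the jaws. The tool can only turn about its own vertical axis. So I'll tip the probe by lowering its rod onto the sleeve's upper lip with a lighter grip, so that it pivots between the pads.

```bash
python3 -c "
from h import *
inc([.3926,-.2750,.215]);
inc([.494-.065*.993,-.2866+.065*.116,.215],np.radians(83.4))"
```

```text
t12.82 pos [ 0.3927 -0.2757  0.1891] yaxis [-0.0079  0.0056 -1.    ] zang -1.6855 open 0.0221 F [ 0.28  0.18 -1.01]
  lin [ 0.0004 -0.0259 -0.0008] yaw 0.0000 q6 0.967
t12.82 pos [ 0.3927 -0.2757  0.1891] yaxis [-0.0079  0.0056 -1.    ] zang -1.6855 open 0.0221 F [ 0.28  0.18 -1.01]
  lin [-0.0367 -0.0262 -0.001 ] yaw 0.0005 q6 0.967
```

Request:
carry_out --increments '[{"linear":[0,-0.026,0],"yaw":0},{"linear":[-0.012,-0.026,0],"yaw":0},{"linear":[-0.037,-0.026,0],"yaw":0},{"linear":[-0.037,-0.026,0],"yaw":0}]' --newtons 15

```text
t: 13.32
tool_pos: [0.4308, -0.2797, 0.2132]
orientation: [-0.113, -2.165, 2.152]
force: [-0.3, 0.7, -1.4]
opening: 0.0221
```

Request:
carry_out --increments '[{"linear":[0,0.015,0],"yaw":0},{"linear":[0,0.03,0],"yaw":0},{"linear":[0,0.045,0],"yaw":0},{"linear":[0,0.055,0],"yaw":0}]'

```text
t: 13.82
tool_pos: [0.43, -0.2792, 0.157]
orientation: [-0.113, -2.165, 2.151]
force: [0.9, -0.1, 1.4]
opening: 0.0218
```

```bash
python3 - <<'E'
from h import *
inc([.494-.065*.993,-.2866+.065*.116,.109],np.radians(83.4))
p,im=grab('wrist','w8');p2,i2=grab('scene','s8')
cv2.imwrite('pics/s8c.png',np.hstack([cv2.resize(i2[180:310,160:270],(406,480),interpolation=2),cv2.resize(im[0:300,220:420],(320,480),interpolation=2)]))
E
```

```text
t13.82 pos [ 0.43   -0.2792  0.157 ] yaxis [-0.0092  0.0072 -0.9999] zang -1.6846 open 0.0218 F [ 0.9  -0.11  1.39]
  lin [0.0001 0.048  0.0002] yaw 0.0014 q6 1.009
```

View pics/s8c.png

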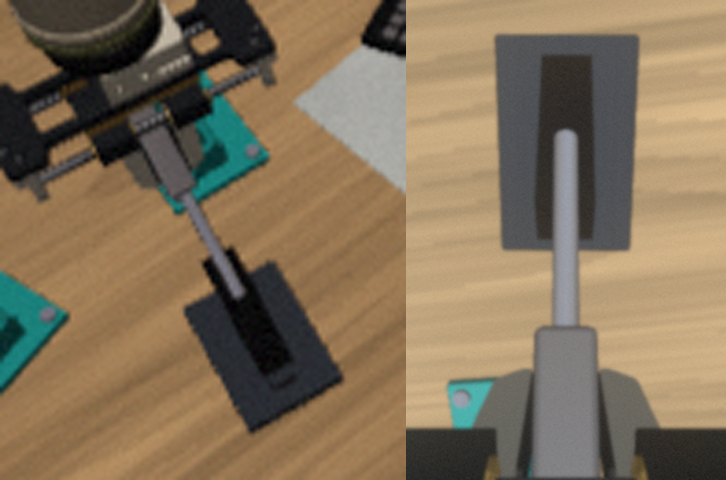

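It is pivoting with only about 2.5 N. Continuing down.

Request:
carry_out --increments '[{"linear":[0,0.014,0],"yaw":0},{"linear":[0,0.028,0],"yaw":0},{"linear":[0,0.04,0],"yaw":0},{"linear":[0,0.047,0],"yaw":0},{"linear":[0,0.047,0],"yaw":0}]'

```text
t: 14.55
tool_pos: [0.4287, -0.2781, 0.1087]
orientation: [-0.11, -2.166, 2.148]
force: [0.4, -0.2, -1.2]
opening: 0.022
```

```bash
python3 - <<'E'
from h import *
inc([.494-.065*.993,-.2866+.065*.116,.109],np.radians(83.4))
p,im=grab('wrist','w9');p2,i2=grab('scene','s9')
cv2.imwrite('pics/s9c.png',np.hstack([cv2.resize(i2[180:310,160:270],(406,480),interpolation=2),cv2.resize(im[0:300,220:420],(320,480),interpolation=2)]))
E
```

```text
t14.55 pos [ 0.4287 -0.2781  0.1087] yaxis [-0.0116  0.0091 -0.9999] zang -1.6845 open 0.0220 F [ 0.44 -0.22 -1.22]
  lin [-0.0009 -0.0003  0.0009] yaw 0.0015 q6 1.009
```

View pics/s9c.png

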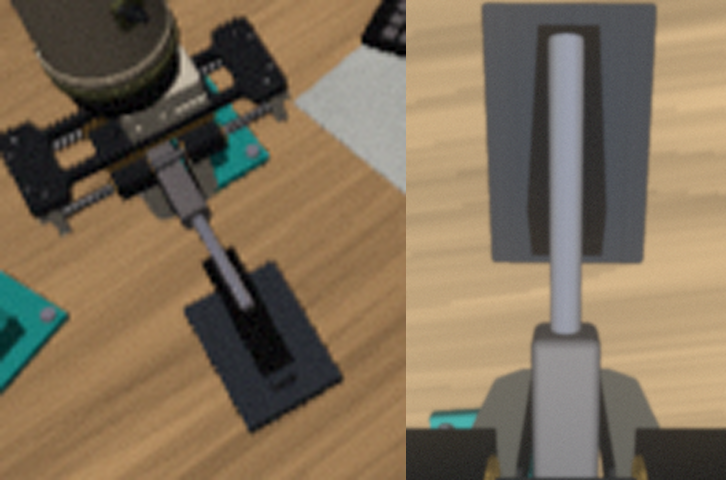

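```bash
cat > ang.py <<'E'
from h import *
from scipy.optimize import least_squares
import sys
def wid(im,v,u0=320):
    g=cv2.GaussianBlur(im,(1,5),0)[v].astype(float)  # edges: max gradient either side
    s=np.abs(np.gradient(g,axis=0)).sum(1)
    def pk(a,b):
        k=np.arange(a,b);w=s[a:b];i=k[w.argmax()];kk=np.arange(i-2,i+3);return (s[kk]*kk).sum()/s[kk].sum()
    return pk(u0-16,u0-3),pk(u0+4,u0+17)
E
python3 - <<'E'
from ang import *
im=cv2.imread("pics/w9.png");p=np.load("pics/w9.npy",allow_pickle=True).item();f=f_of(p)
for v in range(30,204,12):
    a,b=wid(im,v);print(v,round(a,2),round(b,2),"w %.2f"%(b-a))
i2=cv2.imread("pics/s9.png")
cv2.imwrite("pics/s9d.png",cv2.resize(i2[215:285,180:250],(700,700),interpolation=2)[:590])
E
```

```text
30 308.93 330.23 w 21.30
42 308.99 330.2 w 21.21
54 309.03 330.09 w 21.06
66 309.19 330.04 w 20.85
78 309.18 329.88 w 20.70
90 309.3 329.82 w 20.52
102 309.33 329.69 w 20.36
114 309.37 329.64 w 20.27
126 309.46 329.14 w 19.68
138 309.88 329.02 w 19.14
150 309.84 328.99 w 19.15
162 310.38 328.05 w 17.67
174 309.37 329.69 w 20.32
186 309.33 329.5 w 20.17
198 309.41 329.59 w 20.17
```

View pics/s9d.png

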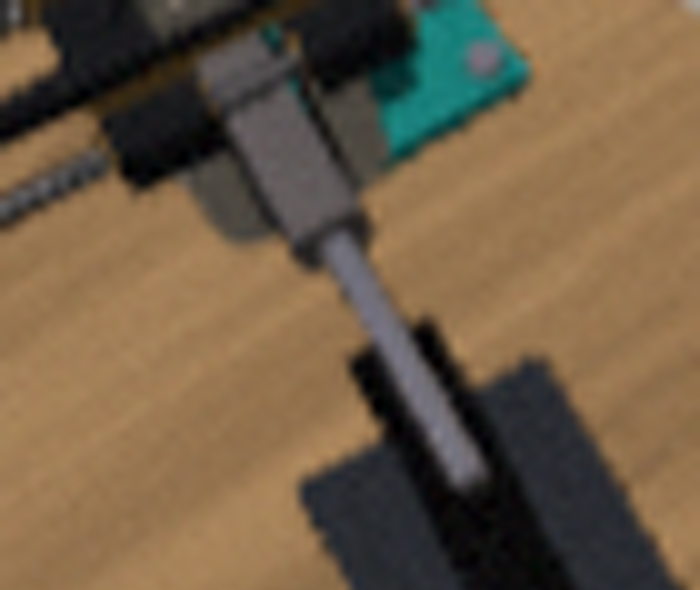

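```bash
python3 - <<'E'
from ang import *
w=np.load("pics/w9.npy",allow_pickle=True).item();s=np.load("pics/s9.npy",allow_pickle=True).item()
st=robot.read_state();R=Ro.from_rotvec(st["orientation"]).as_matrix();T=st["tool_pos"]
fw=-R[:,0];
c=lambda u,v:(180+(u+.5)/10-.5,215+(v+.5)/10-.5)
J,e=tri((w,319.5,204.5),(s,*c(335,237)));print("J",J.round(4),np.round(e,1),"rel",(R.T@(J-T)).round(4))
t,e=tri((w,319.5,22.5),(s,*c(470,485)));print("tip",t.round(4),np.round(e,1),"rel",(R.T@(t-T)).round(4))
d=t-J;print(np.linalg.norm(d),"down deg",np.degrees(np.arcsin(-d[2]/np.linalg.norm(d))))
for th in (-5,0,5,10,15):
    a=np.radians(th);J0=T+fw*.028+np.array([0,0,.006])
    d=np.array([fw[0],fw[1],0]);d/=np.linalg.norm(d);tip=J0+.085*(d*np.cos(a)-np.array([0,0,np.sin(a)]))
    print(th,"wrist",proj(w,J0).round(1),proj(w,tip).round(1),"scene",proj(s,J0).round(1),proj(s,tip).round(1),np.degrees(np.arctan2(*(proj(s,tip)-proj(s,J0))[::-1])).round(1))
a,b=np.array(c(335,237)),np.array(c(470,485));print(a,b,np.degrees(np.arctan2(*(b-a)[::-1])))
E
```

```text
J [ 0.4596 -0.2814  0.1215] [[-1.2 -0.2]
 [-0.2  0.1]] rel [-0.0305 -0.0122 -0.0005]
tip [ 0.5416 -0.2915  0.1122] [[ 0.6  0. ]
 [ 0.1 -0. ]] rel [-0.1132 -0.0039  0.0003]
0.08313296803120646 down deg 6.411246697778295
-5 wrist [319.3 205.2] [319.2  18. ] scene [212.8 238.8] [225.9 261. ] 59.5
0 wrist [319.3 205.2] [319.3  21.5] scene [212.8 238.8] [226.5 262.4] 59.8
5 wrist [319.3 205.2] [319.4  26.2] scene [212.8 238.8] [227.  263.5] 60.1
10 wrist [319.3 205.2] [319.6  32. ] scene [212.8 238.8] [227.4 264.4] 60.3
15 wrist [319.3 205.2] [319.7  38.6] scene [212.8 238.8] [227.6 265.2] 60.6
[213.05 238.25] [226.55 263.05] 61.43812351587306
```

The images so far don't pin the level down well: the estimates run from 1° to 10° tip-down, because the scene camera looks almost along the rod. I'll firm up the grip, lift, and turn the probe side-on to the scene camera.

Request:
carry_out --increments '[{"linear":[0,0,0],"yaw":0},{"linear":[0,-0.03,0],"yaw":0},{"linear":[0,-0.06,0],"yaw":-0.15},{"linear":[0,-0.09,0],"yaw":-0.3},{"linear":[0,-0.09,0],"yaw":-0.48}]' --newtons 35

```text
t: 15.28
tool_pos: [0.4316, -0.2804, 0.2033]
orientation: [-0.385, 2.026, -2.014]
force: [0.6, 0.3, -0.8]
opening: 0.0219
```

Request:
carry_out --increments '[{"linear":[0,0,0],"yaw":-0.18},{"linear":[0,0,0],"yaw":-0.36},{"linear":[0,0,0],"yaw":-0.54},{"linear":[0,0,0],"yaw":-0.72},{"linear":[0,0,0],"yaw":-0.9}]'

```text
t: 15.9
tool_pos: [0.4318, -0.2804, 0.2036]
orientation: [-1.058, 1.428, -1.416]
force: [0.7, -0.0, -1.0]
opening: 0.022
```

Request:
carry_out --increments '[{"linear":[0,0,0],"yaw":-0.05},{"linear":[0,0,0],"yaw":-0.05},{"linear":[0,0,0],"yaw":-0.05}]'

```text
t: 16.27
tool_pos: [0.4318, -0.2804, 0.2037]
orientation: [-1.085, 1.393, -1.381]
force: [-0.5, 0.2, -1.0]
opening: 0.022
```

```bash
python3 - <<'E'
from ang import *
inc([.43,-.28,.2])
p,im=grab('wrist','w10');p2,i2=grab('scene','s10')
print(proj(p2,robot.read_state()["tool_pos"]))
x,y=proj(p2,robot.read_state()["tool_pos"]).astype(int)
cv2.imwrite('pics/s10c.png',cv2.resize(i2[y-35:y+35,x-30:x+50],(800,700),interpolation=2)[:590])
print(x-30,y-35)
E
```

```text
t16.27 pos [ 0.4318 -0.2804  0.2037] yaxis [-0.0054  0.0042 -1.    ] zang -0.2442 open 0.0220 F [-0.47  0.23 -0.96]
  lin [ 0.0001  0.0037 -0.0018] yaw 0.0000 q6 -0.431
[200.20573596 215.17155537]
170 180
```

View pics/s10c.png

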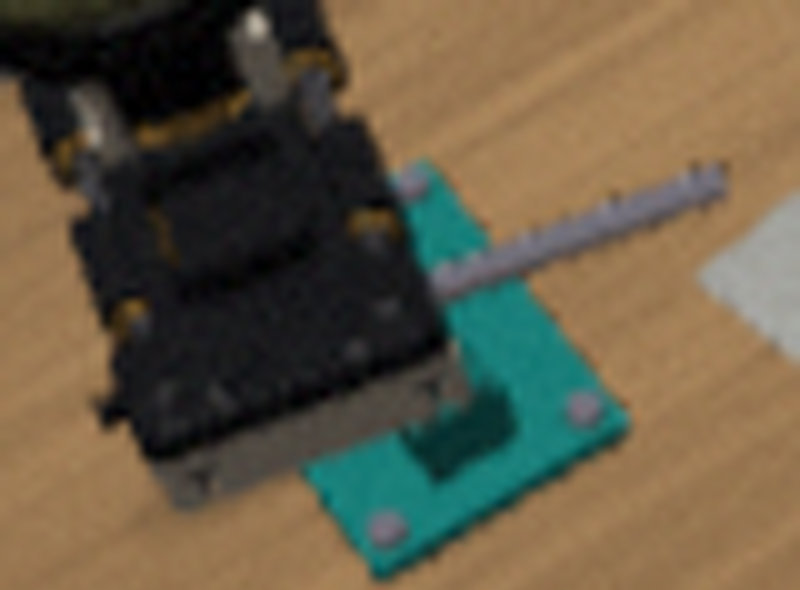

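View pics/w10.png

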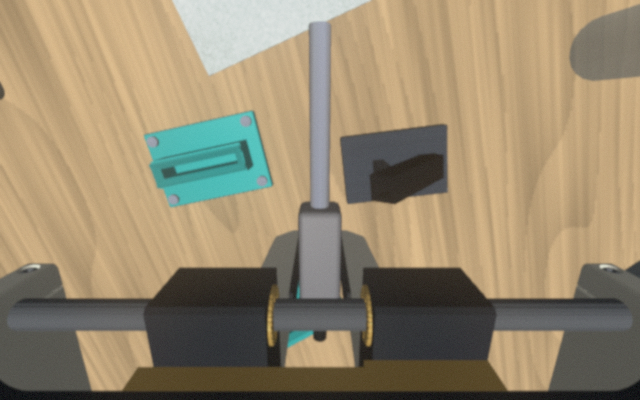

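The side-on scene view shows the rod from crop (440,285) to (722,180). In the wrist view the rod runs (320,25)-(320,205) and the stub is at (320,335).

```bash
cat >> ang.py <<'E'
def tilt(sn,wn,roi,st):
    s=np.load(f"pics/{sn}.npy",allow_pickle=True).item();w=np.load(f"pics/{wn}.npy",allow_pickle=True).item()
    im=cv2.imread(f"pics/{sn}.png").astype(int);x0,x1,y0,y1=roi
    R=Ro.from_rotvec(st["orientation"]).as_matrix();T=st["tool_pos"]
    b,g,r=[im[...,i] for i in range(3)]
    m=(np.abs(b-r)<22)&(np.abs(g-r)<20)&(b>75)
    P=[]
    for u in range(x0,x1):
        v=np.where(m[y0:y1,u])[0]+y0
        if len(v)>=2: P.append((u,v.mean(),len(v)))
    P=np.array(P);k=np.abs(P[:,1]-np.polyval(np.polyfit(P[:,0],P[:,1],1),P[:,0]))<1.2
    sl=np.polyfit(P[k,0],P[k,1],1);print("n",k.sum(),"slope deg %.2f"%np.degrees(np.arctan(sl[0])),"widths",P[:,2].tolist())
    fw=-R[:,0];d=np.array([fw[0],fw[1],0]);d/=np.linalg.norm(d)
    for th in range(-6,16,2):
        a=np.radians(th);J0=T+d*.030+np.array([0,0,.008]);tip=J0+.085*(d*np.cos(a)-np.array([0,0,np.sin(a)]))
        q=proj(s,tip)-proj(s,J0);print(th,"%.2f"%np.degrees(np.arctan2(q[1],q[0])),proj(s,J0).round(1),proj(s,tip).round(1))
E
python3 - <<'E'
from ang import *
st=robot.read_state()
tilt("s10","w10",(215,243,194,212),st)
im=cv2.imread("pics/w10.png")
for v in range(30,204,8):
    a,b=wid(im,v);print(v,"w %.2f"%(b-a),end="; ")
E
```

```text
n 21 slope deg -18.63 widths [2.0, 3.0, 3.0, 3.0, 3.0, 4.0, 4.0, 3.0, 4.0, 3.0, 3.0, 3.0, 3.0, 3.0, 3.0, 4.0, 4.0, 3.0, 3.0, 3.0, 3.0, 3.0, 3.0, 3.0, 3.0, 4.0, 6.0, 5.0]
-6 -24.34 [210.7 209.2] [241.2 195.4]
-4 -23.17 [210.7 209.2] [241.5 196. ]
-2 -22.00 [210.7 209.2] [241.7 196.6]
0 -20.84 [210.7 209.2] [241.9 197.3]
2 -19.67 [210.7 209.2] [242.1 197.9]
4 -18.51 [210.7 209.2] [242.2 198.6]
6 -17.35 [210.7 209.2] [242.3 199.3]
8 -16.18 [210.7 209.2] [242.4 200. ]
10 -15.00 [210.7 209.2] [242.4 200.7]
12 -13.82 [210.7 209.2] [242.4 201.4]
14 -12.63 [210.7 209.2] [242.3 202.1]
30 w 22.95; 38 w 22.33; 46 w 22.30; 54 w 22.40; 62 w 22.38; 70 w 21.60; 78 w 22.35; 86 w 22.64; 94 w 21.58; 102 w 20.97; 110 w 21.46; 118 w 20.79; 126 w 20.50; 134 w 20.58; 142 w 21.30; 150 w 20.51; 158 w 20.17; 166 w 20.27; 174 w 19.56; 182 w 19.56; 190 w 19.65; 198 w 20.37;
```

```bash
python3 - <<'E'
from ang import *
im=cv2.imread("pics/s10.png").astype(float)
# edges of rod per column over wood: b-r contrast
c=im[...,0]-im[...,2]; P=[]
for u in range(222,240):
    vc=208.3-(u-213.55)*.379; vs=np.arange(int(vc)-6,int(vc)+8); x=c[vs,u]; bg=(x[:3].mean()+x[-3:].mean())/2
    wt=np.clip(x-bg-25,0,None); P.append((u,(wt*vs).sum()/wt.sum()))
P=np.array(P);k=np.polyfit(P[:,0],P[:,1],1);print(P[:,1].round(1),np.degrees(np.arctan(k[0])),(P[:,1]-np.polyval(k,P[:,0])).std())
E
```

```text
[210.7 210.5 207.2 203.6 203.3 203.1 202.6 202.3 201.7 201.4 201.3 200.6
 200.4 200.3 199.6 199.3 198.7 198.3] -31.515082287157963 1.4924690224391508
```

Over the clean wood columns (225-239) the rod's slope is -20.7°, against -20.8° predicted for level. The wrist width taper gives 0.6°, so the probe is level to about 1-2°. Now I'll find the tip in the tool frame and plan the last pose.

```bash
python3 - <<'E'
from ang import *
w=np.load("pics/w10.npy",allow_pickle=True).item();s=np.load("pics/s10.npy",allow_pickle=True).item()
im=cv2.imread("pics/w10.png").astype(int);print(im[16:34,320].tolist())
st=robot.read_state();R=Ro.from_rotvec(st["orientation"]).as_matrix();T=st["tool_pos"]
for up in (.011,.013,.015):
  print(up,(R.T@(plane(w,319.5,22.5,T[2]+up)-T)).round(4),"J",(R.T@(plane(w,319.5,205,T[2]+up)-T)).round(4),"stub",(R.T@(plane(w,319.5,338,T[2]+up)-T)).round(4))
t,e=tri((w,319.5,22.5),(s,241.8,197.2));print((R.T@(t-T)).round(4),e)
# final: rod direction angle psi
E
```

```text
[[218, 221, 214], [218, 221, 214], [216, 221, 212], [221, 223, 217], [214, 215, 206], [199, 195, 188], [182, 172, 167], [179, 166, 163], [180, 169, 164], [179, 167, 164], [178, 166, 163], [179, 165, 162], [176, 164, 162], [179, 166, 163], [179, 165, 163], [177, 164, 162], [179, 167, 163], [178, 168, 163]]
0.011 [-0.1131 -0.0107 -0.001 ] J [-0.0306 -0.0109 -0.001 ] stub [ 0.0507 -0.0111 -0.001 ]
0.013 [-0.1127 -0.0127 -0.001 ] J [-0.0313 -0.0129 -0.001 ] stub [ 0.049  -0.0131 -0.001 ]
0.015 [-0.1122 -0.0147 -0.001 ] J [-0.0319 -0.0149 -0.001 ] stub [ 0.0472 -0.0151 -0.001 ]
[-0.1145 -0.0067 -0.0011] [array([-0.16798484, -1.02751515]), array([-0.12277869,  0.0927235 ])]
```

```bash
python3 - <<'E'
from ang import *
st=robot.read_state();R=Ro.from_rotvec(st["orientation"]).as_matrix()
tip=np.array([.628,-.0428,.15]);tgt=tip-R@np.array([-.113,-.007,-.001]);print(tgt);inc([*tgt[:2],.2])
E
```

```text
[ 0.60165864 -0.15267032  0.14267572]
t16.38 pos [ 0.4318 -0.2804  0.2036] yaxis [-0.0055  0.0043 -1.    ] zang -0.2437 open 0.0219 F [-0.63 -0.84 -0.95]
  lin [-0.1649  0.0032  0.1341] yaw 0.0000 q6 -0.432
```

Request:
carry_out --increments '[{"linear":[-0.03,0,0.024],"yaw":0},{"linear":[-0.065,0,0.052],"yaw":0},{"linear":[-0.1,0,0.081],"yaw":0},{"linear":[-0.135,0,0.11],"yaw":0},{"linear":[-0.16,0,0.13],"yaw":0}]' --newtons 40

```text
t: 17.0
tool_pos: [0.5979, -0.155, 0.203]
orientation: [-1.086, 1.393, -1.381]
force: [0.4, 0.2, -1.4]
opening: 0.0219
```

Request:
carry_out --increments '[{"linear":[0,0,0],"yaw":0},{"linear":[0,0,0],"yaw":0}]'

```text
t: 17.25
tool_pos: [0.5974, -0.1552, 0.2027]
orientation: [-1.086, 1.393, -1.38]
force: [-0.4, -0.2, -0.8]
opening: 0.0219
```

```bash
python3 - <<'E'
from ang import *
inc([.6017,-.1527,.143])
p,im=grab('wrist','w11');p2,i2=grab('scene','s11')
cv2.imwrite('pics/s11c.png',np.hstack([cv2.resize(i2[170:300,230:360],(400,400),interpolation=2),cv2.resize(im[0:260,190:450],(400,400),interpolation=2)]))
E
```

```text
t17.25 pos [ 0.5974 -0.1552  0.2027] yaxis [-0.0064  0.0044 -1.    ] zang -0.2435 open 0.0219 F [-0.44 -0.2  -0.85]
  lin [-0.0033  0.0597  0.004 ] yaw 0.0000 q6 -0.095
```

View pics/s11c.png

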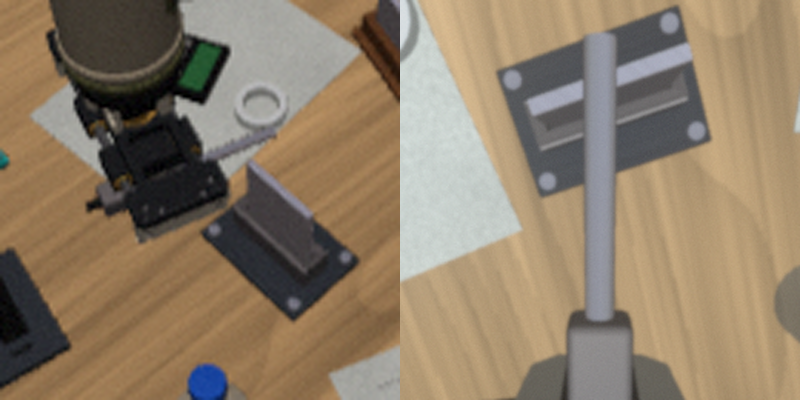

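The probe crosses above the seated plate with clear space and everything looks as expected. Lowering to the final height.

Request:
carry_out --increments '[{"linear":[-0.0033,0.015,0.004],"yaw":0},{"linear":[-0.0033,0.03,0.004],"yaw":0},{"linear":[-0.0033,0.045,0.004],"yaw":0},{"linear":[-0.0033,0.056,0.004],"yaw":0},{"linear":[-0.0033,0.059,0.004],"yaw":0}]'

```text
t: 17.98
tool_pos: [0.6008, -0.1531, 0.1425]
orientation: [-1.087, 1.395, -1.38]
force: [0.9, 0.2, -1.1]
opening: 0.022
```

Request:
carry_out --increments '[{"linear":[0,0,0],"yaw":0},{"linear":[0,0,0],"yaw":0}]'

```text
t: 18.23
tool_pos: [0.6011, -0.1532, 0.143]
orientation: [-1.086, 1.395, -1.38]
force: [0.1, -0.4, -1.3]
opening: 0.0218
```

```bash
python3 - <<'E'
from ang import *
inc([.6017,-.1527,.143]); st=robot.read_state()
p,im=grab('wrist','w12');p2,i2=grab('scene','s12')
R=Ro.from_rotvec(st["orientation"]).as_matrix()
tip=st["tool_pos"]+R@np.array([-.113,-.007,-.001]);print("tip",tip.round(4),"proj wrist",proj(p,tip+[0,0,.005]).round(1),"scene",proj(p2,tip).round(1),"plate mid scene",proj(p2,[.628,-.0428,.12]).round(1))
cv2.imwrite('pics/s12c.png',np.hstack([cv2.resize(i2[195:275,270:350],(400,400),interpolation=2),cv2.resize(im[0:260,190:450],(400,400),interpolation=2)]))
E
```

```text
t18.23 pos [ 0.6011 -0.1532  0.143 ] yaxis [-0.0071  0.0047 -1.    ] zang -0.2445 open 0.0218 F [ 0.08 -0.36 -1.26]
  lin [-0.0006  0.      0.0005] yaw 0.0000 q6 -0.089
tip [ 0.6275 -0.0433  0.1504] proj wrist [319.6  21.9] scene [319.6 224.8] plate mid scene [319.9 230.6]
```

View pics/s12c.png

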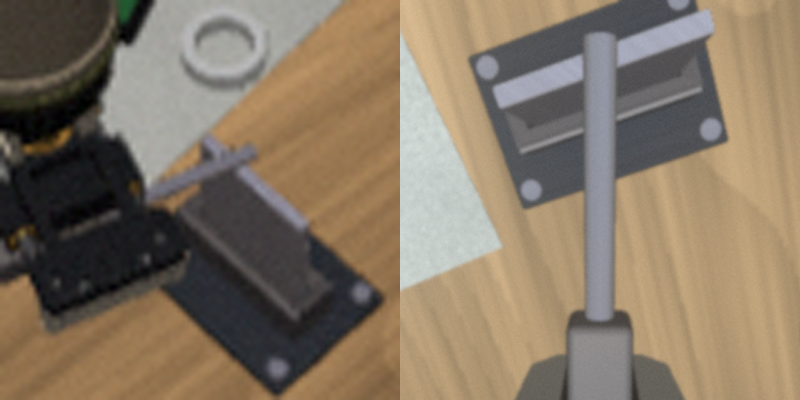

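View pics/s12.png

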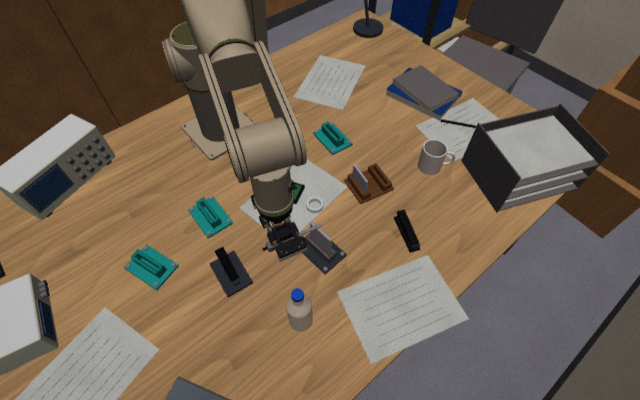

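The rod tip is at scene (320.6,225), against a predicted (319.6,224.8). It sits over the middle of the plate's edge in the wrist view too, and the bystanders are unmoved. Handing in.

```bash
python3 -c "
from plant import robot
print(robot.close_job())"
```

```text
the job is handed in; nothing more can be done
None
```

The tall plate is standing upright in the grey stand and released. The probe is level in the hand, with its rod tip about 3 cm above the middle of the plate's top edge. I handed in at about 18.3 s of the 61 s allowed.

- **Plate:** it met the slot floor at the fully seated height. After release its top edge measured z = 0.12, with its middle at (0.628, -0.043) and lying along the slot (4.06°).
- **Probe:** I drew it straight out of the sleeve. The tool could only turn about its own vertical axis, so I tipped the probe by resting its rod lightly on the sleeve's upper lip and letting it pivot in a light grip. I then gripped it firmly at 40 N.
- **Tip position:** the last estimate was (0.6275, -0.0433, 0.150), about 1 px from where the scene camera showed it. The wrist force was only about the probe's weight, so nothing else was touching it.
- **Level:** the side-on check over clean wood gave about 0°, and the rod's width taper in the wrist picture gave about 0.6°. Three earlier estimates disagreed. Two, from 6° to 10° tip-down, came from a poor viewpoint; the third, a rougher fit of about 4°, was contaminated at its ends. I trust level to about 1–2°.
- **Other things:** the last scene picture showed the short plate still in the rack and nothing else moved.

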